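Turn the tasting row round

TASK

The second tasting round goes through the teas backwards. Move the four steel sample canisters from the full wooden rack into the pockets of the empty rack in reverse order, one to a pocket: the canister that stood at the left end (as the robot sees it) goes to the right end, the second from the left becomes the second from the right, and so on. Keep every canister upright throughout and leave them all standing on the pocket floors.

Things in the scene. Friction and masses are not known exactly. Their poses are not given: they have to be found in the camera images.
- full_rack: The full wooden rack, 82 x 322 mm, fixed. Four square pockets 70 x 70 mm inside, in a row: centres at its y = +114, +38, -38, -114 mm. Pocket floor 6 mm up, walls 6 mm thick, 26 mm high, end boards 32 mm high. Origin: middle of underside; +y along the row to the robot's left (within 0.25 rad), x across, z up. At the start one canister stands in each pocket, in any order, within 6 mm of its centre.
- empty_rack: The empty wooden rack, 82 x 322 mm, fixed. Four square pockets 70 x 70 mm inside, in a row: centres at its y = +114, +38, -38, -114 mm. Pocket floor 6 mm up, walls 6 mm thick, 26 mm high, end boards 32 mm high. Origin: middle of underside; +y along the row to the robot's left (within 0.25 rad), x across, z up. No canister in it at the start; lies left or right of the full one.
- tall_canister: Tall slim round steel tea sample canister, about 0.15 kg; origin at the centre of its underside, z up its axis. 38 mm diameter, 80 mm high.
- short_canister: Short wide round steel tea sample canister, about 0.15 kg; origin at the centre of its underside, z up its axis. 52 mm diameter, 54 mm high.
- square_canister: Square steel tea sample canister, about 0.15 kg; origin at the centre of its underside, z up its axis. 42 x 42 mm, 66 mm high, with a 2 mm raised round disc on top; its flat sides face its own x and y, which may be turned up to 0.3 rad from the rack's.
- necked_canister: Round steel tea sample canister, about 0.15 kg; origin at the centre of its underside, z up its axis. 48 mm diameter up to 30 mm high, then a sloping shoulder to 37 mm, then a plain round neck of 30 mm diameter up to 74.5 mm, its full height.
- tall_card: Blank folded paper place card, 14 x 40 x 20 mm, fixed on the worktop behind the full rack, 66 mm in the rack's +x from the centre of the pocket where the tall canister stands at the start; it stays there. Origin: middle of its underside.
- short_card: Blank folded paper place card, 14 x 40 x 20 mm, fixed on the worktop behind the full rack, 66 mm in the rack's +x from the centre of the pocket where the short canister stands at the start; it stays there. Origin: middle of its underside.
- square_card: Blank folded paper place card, 14 x 40 x 20 mm, fixed on the worktop behind the full rack, 66 mm in the rack's +x from the centre of the pocket where the square canister stands at the start; it stays there. Origin: middle of its underside.
- necked_card: Blank folded paper place card, 14 x 40 x 20 mm, fixed on the worktop behind the full rack, 66 mm in the rack's +x from the centre of the pocket where the necked canister stands at the start; it stays there. Origin: middle of its underside.
Things that resemble listed ones, but are neither listed nor needed, are in the scene too. Leave any red look-alike of the tall_card alone.

How it is judged (in metres and radians):
At the end, for the whole second after the job is handed in: Each canister stands upright (within 0.12 rad) and at rest on the floor of the pocket of the formerly empty rack that mirrors its starting pocket (first from the left to first from the right, and so on), within 18 mm of the pocket's centre along and across the row; nothing is held (((y of tall_card in the frame of full_rack between 0.094 and 0.134 m and y of tall_canister in the frame of empty_rack between -0.132 and -0.096 m) or (y of tall_card in the frame of full_rack between 0.018 and 0.058 m and y of tall_canister in the frame of empty_rack between -0.056 and -0.02 m) or (y of tall_card in the frame of full_rack between -0.058 and -0.018 m and y of tall_canister in the frame of empty_rack between 0.02 and 0.056 m) or (y of tall_card in the frame of full_rack between -0.134 and -0.094 m and y of tall_canister in the frame of empty_rack between 0.096 and 0.132 m)) and x of tall_canister in the frame of empty_rack between -0.018 and 0.018 m and z of each of tall_canister, short_canister, square_canister, necked_canister in the frame of empty_rack below 0.011 m and angle between each of tall_canister, short_canister, square_canister, necked_canister's own z axis and vertical below 0.12 rad and linear speed of each of tall_canister, short_canister, square_canister, necked_canister below 0.02 m/s and angular speed of each of tall_canister, short_canister, square_canister, necked_canister below 0.2 rad/s and ((y of short_card in the frame of full_rack between 0.094 and 0.134 m and y of short_canister in the frame of empty_rack between -0.132 and -0.096 m) or (y of short_card in the frame of full_rack between 0.018 and 0.058 m and y of short_canister in the frame of empty_rack between -0.056 and -0.02 m) or (y of short_card in the frame of full_rack between -0.058 and -0.018 m and y of short_canister in the frame of empty_rack between 0.02 and 0.056 m) or (y of short_card in the frame of full_rack between -0.134 and -0.094 m and y of short_canister in the frame of empty_rack between 0.096 and 0.132 m)) and x of short_canister in the frame of empty_rack between -0.018 and 0.018 m and ((y of square_card in the frame of full_rack between 0.094 and 0.134 m and y of square_canister in the frame of empty_rack between -0.132 and -0.096 m) or (y of square_card in the frame of full_rack between 0.018 and 0.058 m and y of square_canister in the frame of empty_rack between -0.056 and -0.02 m) or (y of square_card in the frame of full_rack between -0.058 and -0.018 m and y of square_canister in the frame of empty_rack between 0.02 and 0.056 m) or (y of square_card in the frame of full_rack between -0.134 and -0.094 m and y of square_canister in the frame of empty_rack between 0.096 and 0.132 m)) and x of square_canister in the frame of empty_rack between -0.018 and 0.018 m and ((y of necked_card in the frame of full_rack between 0.094 and 0.134 m and y of necked_canister in the frame of empty_rack between -0.132 and -0.096 m) or (y of necked_card in the frame of full_rack between 0.018 and 0.058 m and y of necked_canister in the frame of empty_rack between -0.056 and -0.02 m) or (y of necked_card in the frame of full_rack between -0.058 and -0.018 m and y of necked_canister in the frame of empty_rack between 0.02 and 0.056 m) or (y of necked_card in the frame of full_rack between -0.134 and -0.094 m and y of necked_canister in the frame of empty_rack between 0.096 and 0.132 m)) and x of necked_canister in the frame of empty_rack between -0.018 and 0.018 m); the robot touches nothing.
It fails at once if the tall canister is tipped by more than 0.6 rad (angle between tall_canister's own z axis and vertical above 0.6 rad).
It fails at once if the short canister is tipped by more than 0.6 rad (angle between short_canister's own z axis and vertical above 0.6 rad).
It fails at once if the square canister is tipped by more than 0.6 rad (angle between square_canister's own z axis and vertical above 0.6 rad).
It fails at once if the necked canister is tipped by more than 0.6 rad (angle between necked_canister's own z axis and vertical above 0.6 rad).
It also fails if it takes over 107 s, if anything falls off the work surface, if the arm or the gripper's body presses on something with over 40 N, if the wrist force passes 120 N, or if a joint passes its speed limit or range.

ROBOT

A 6-joint arm with a two-finger parallel gripper is mounted at the origin on a cart in front of the work surface, level with it; the furniture and walls round the work are solid. World frame = base frame: x ahead of the robot, y to its left, z up, the work surface at z = 0. Lengths are in mm, angles in rad, forces in N, time in s.
With the tool pointing down it reaches from about 300 to 775 mm from the base axis. Payload 14.6 kg.
Tool frame: the origin (TCP) lies on the centre line of the jaws, within the pads' length; the fingertips stand 19 mm ahead of it and the grasp point (between the pads) is the TCP (bot.tip_reach is the distance from the TCP to the fingertips, in mm); z points along the fingers, y is the line along which they close (so a half turn about z gives the same grasp; the last joint's range is limited). The gripper opens to 85 mm and grips with 20 to 120 N. Pads are 22 mm wide; open, the fingers measure 114 mm over their backs; the gripper's body (76 mm by 85 mm) begins 54 mm behind the grasp point. The pads swing forward as they close: fully open they stand 13 mm farther back than shut.
Start: joints at [1.173, 0.3, 1.521, -0, 1.321, -0.067], TCP at [178.637, 520.172, 250.281] pointing down, gripper open.
Joint ranges: [-3.03, 3.03], [-0.79, 2.21], [0.23, 2.52], [-1.04, 4.18], [0, 3.07], [-2.55, 2.55]. Speed limits (rad/s): [2.22, 2.22, 2.57, 3.14, 3.14, 3.14].

INTERFACE

Orientations are given as a unit quaternion [w, x, y, z].
In Python, from rig import bot gives the robot as it stands. Calls block until the motion is done:
- bot.move_to(position, orientation): joint-space move of the TCP to a pose.
- bot.servo_line(position, attitude=None, speed=150, until_force=None): straight line of the TCP; attitude=None keeps the orientation; speed is the mean speed in mm/s. With until_force (N) it stops when the force on the tool has changed by that much, and returns True; else False.
- bot.move_joints(angles): joint-space move.
- bot.move_gripper(opening, grip_force=None): finger opening in mm; grip_force is the grip in N (None keeps the last); returns when the fingers have stopped.
- bot.dwell(seconds).
- bot.ik(position, orientation): joint angles nearest the present ones, or None.
- bot.read_state(): the state.
- bot.read_camera(name): name is "scene" or "top"; returns a dict with "image" (400x640x3 uint8, blue, green, red), "depth" (400x640 float32, mm along the optical axis (not along the pixel's ray), 0 where there is no reading), "fovy" (degrees; the focal length in pixels is half the picture's height over the tangent of half this angle, whatever the lens; pixels are square), "cx", "cy" (the principal point, pixels), "eye" and "attitude" of the camera in the world. Camera axes: x right, y down, z forward; pixel columns grow to the right and rows downward; lengths in mm; the calibration is good to about 2 mm. A picture is of the moment at which its call begins.
A pose or a line that the arm cannot do raises bot.MotionError and nothing moves.
- bot.finish_job(): hands the job in; it is judged then, once.
The state is a dict: "clock": time; "joint_positions": joint angles; "qvel": joint speeds; "effort": joint torques, N m; "ee_pos": TCP position; "tool_rot": TCP orientation; "ft_force": force on the tool from outside, world axes, zero at the start; "moment": the same for the moment, N m; "grip_width": finger opening in mm; "grip_force": force on a finger pad.
Only numpy, scipy, OpenCV 4.12 (cv2) and the standard library are available. Lean on these libraries where they do the work, as an engineer would, in place of code of your own. Each camera call takes 0.05 s, during which the arm holds its last target. There are 200 camera calls.

## Working session

There is one attempt and no reset: what is moved stays moved. The work goes in short steps, each a Python script; the robot and the scene stay as the last script left them, time stands still between calls to the robot, and variables do not carry over. Pictures are saved under pics/ and viewed, at most 14 in all, crops included, and the job is handed in when it is done.

```bash
ls; mkdir -p pics
python3 - <<'E'
from rig import bot
import cv2,numpy as np
for n in("scene","top"):
    c=bot.read_camera(n); cv2.imwrite(f"pics/{n}0.png",c["image"]); np.savez(f"{n}0.npz",**c)
    print(n,c["fovy"],c["cx"],c["cy"],c["eye"],c["attitude"])
print(bot.read_state())
E
```

```text
pics
scene 51.611229173565384 317.5170533651387 192.8643257539558 [ 255.79131271 -646.43174947  829.38621133] [-0.33716139  0.91041337 -0.22762761  0.0752021 ]
top 46.32326088509623 321.77580479918447 202.11637351533855 [ 495.55087266   -4.15250876 1312.32356482] [-0.02649526  0.71460301 -0.69864945  0.02301036]
{'clock': 0.1, 'joint_positions': array([ 1.17338132e+00,  3.00398125e-01,  1.52148923e+00,  1.17270493e-05,
        1.32071011e+00, -6.65646513e-02]), 'qvel': array([-0.00074855, -0.00286067, -0.00076098,  0.0002019 , -0.0010338 ,
       -0.00072166]), 'effort': array([ 9.59427671e-04, -5.44379675e+01, -3.62366796e+01, -7.12005976e-05,
        3.05964306e-03,  3.18738508e-06]), 'ee_pos': array([178.5778205 , 520.01050758, 249.80019347]), 'tool_rot': array([-1.21038686e-04,  1.64673135e-01,  9.86348065e-01, -4.87641154e-04]), 'ft_force': array([-1.41477118,  0.24987789,  0.75575011]), 'moment': array([-0.02594284, -0.04427413,  0.05466622]), 'grip_force': 0.0, 'grip_width': 85.32471286923898}
```

View pics/top0.png

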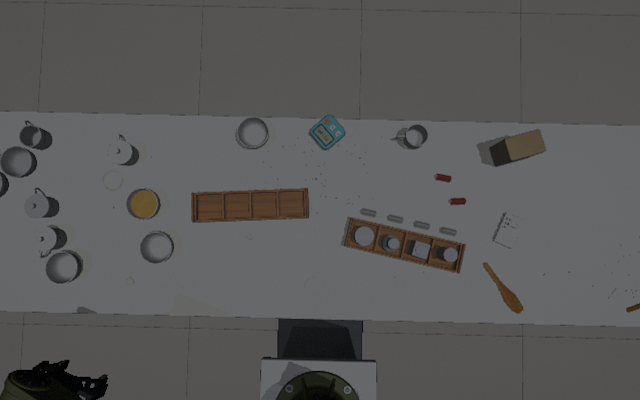

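View pics/scene0.png

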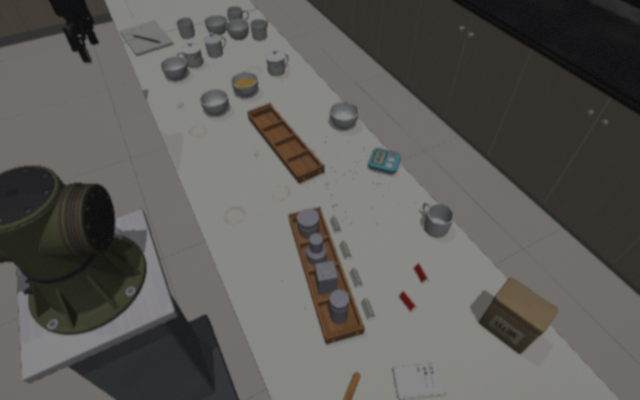

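The top view shows the empty rack at (250,205) and the full rack at (404,245). From the left, the canisters are short (364,236), necked (392,243), square (421,249) and tall (450,255). The grey cards are at (368,212) to (448,231). The red ones at (443,178) and (457,201) are look-alikes, and I'll leave them alone. Next I'll measure and check an enlarged crop.

```bash
cat > vis.py <<'E'
import numpy as np,cv2
from scipy.spatial.transform import Rotation as R
def cloud(c):
    f=200/np.tan(np.radians(float(c["fovy"]))/2); d=c["depth"].astype(float)
    v,u=np.mgrid[:400,:640]; P=np.dstack([(u-c["cx"])/f*d,(v-c["cy"])/f*d,d])
    W=P@R.from_quat(c["attitude"],scalar_first=True).as_matrix().T+c["eye"]
    W[d==0]=np.nan; return W
def comps(W,m,minpx=8):
    n,l,s,_=cv2.connectedComponentsWithStats(m.astype(np.uint8))
    return [W[l==i] for i in range(1,n) if s[i,4]>=minpx]
def rect(p):
    (x,y),(w,h),a=cv2.minAreaRect(p[:,:2].astype(np.float32))
    a=np.radians(a if h>=w else a+90); L,S=max(w,h),min(w,h)
    yaw=a  # direction of long axis relative to +y
    yaw=(yaw+np.pi/2)%np.pi-np.pi/2
    return x,y,S,L,yaw
E
python3 - <<'E'
from vis import *
for n in("top","scene"):
    c=np.load(n+"0.npz"); W=cloud(c); im=c["image"].astype(int)
    hsv=cv2.cvtColor(c["image"],cv2.COLOR_BGR2HSV); Z=W[...,2]
    inb=(W[...,0]>250)&(W[...,0]<720)&(abs(W[...,1])<480)
    tab=inb&(abs(Z)<10); print(n,"table z",np.nanmedian(Z[tab]))
    wood=inb&(hsv[...,1]>110)&(hsv[...,0]<22)&(Z>12)&(Z<40)&(im.max(2)>30)
    wood=cv2.morphologyEx(wood.astype(np.uint8),cv2.MORPH_CLOSE,np.ones((3,3)))>0
    wood&=(Z>14)&(Z<40)
    for p in comps(W,wood,60): print(" wood",len(p),np.round(rect(p),3),np.round(np.nanmedian(p[:,2]),1))
    for p in comps(W,inb&(Z>45)&(Z<100),20):
        zt=np.percentile(p[:,2],90); t=p[p[:,2]>zt-6]; print(" can",len(p),"ztop",round(zt,1),np.round(rect(t),3),np.round(t.mean(0),1))
    for p in comps(W,inb&(Z>7)&(Z<24)&(hsv[...,1]<90),6):
        if len(p)<300: print(" low",len(p),np.round(p.mean(0),1))
c=np.load("top0.npz");s=np.load("scene0.npz")
a=cv2.resize(c["image"][190:280,330:480],(750,450),interpolation=2); cv2.imwrite("pics/crop0.png",cv2.convertScaleAbs(a,alpha=1.8))
E
```

```text
top table z -0.44220712827586794
 wood 749 [5.73934e+02 2.01366e+02 7.94690e+01 3.19624e+02 6.20000e-02] 25.7
 wood 144 [569.03  469.497  23.232  66.222   1.513] 32.9
 wood 708 [ 4.74175e+02 -2.25455e+02  7.89840e+01  3.18969e+02 -2.10000e-01] 24.9
 can 53 ztop 90.4 [ 711.464 -476.462    1.826   15.669   -1.204] [ 712.2 -476.2   91.6]
 can 64 ztop 55.1 [568.41  463.433  30.672  81.303  -1.546] [573.2 460.5  52.4]
 can 299 ztop 61.8 [ 4.95159e+02 -1.10570e+02  4.80570e+01  5.08390e+01  2.20000e-02] [ 495.2 -110.8   59.5]
 can 121 ztop 54.2 [450.255 442.016  74.546  86.061   1.549] [448.5 438.9  51.9]
 can 121 ztop 82.9 [ 477.227 -186.273   26.972   28.922   -1.507] [ 476.7 -185.8   80.5]
 can 280 ztop 74.7 [ 4.61871e+02 -2.60191e+02  4.09990e+01  4.21600e+01 -2.99000e-01] [ 462.1 -260.    72.1]
 can 214 ztop 87.7 [ 4.51451e+02 -3.34199e+02  3.54690e+01  3.74580e+01 -3.11000e-01] [ 451.7 -333.6   85.3]
 low 18 [ 712.1 -476.6   15.3]
 low 15 [566.8 351.4  11.2]
 low 65 [ 560.1 -126.8   14.1]
 low 59 [ 544.4 -201.6   14.6]
 low 8 [527.8 271.7  16.7]
 low 6 [532.3 199.9  15.2]
 low 64 [ 5
[... 1084 characters left out ...]
3   38.13    -0.525] [ 451.2 -337.6   85.7]
 low 50 [561.7 459.8  17.1]
 low 88 [456.2 472.5  15.5]
 low 50 [442.1 415.6  17.5]
 low 11 [523.8 342.8  13.3]
 low 8 [527.6 268.5  10.1]
 low 9 [621.3  42.7  16.3]
 low 72 [ 559.5 -129.2   14.3]
 low 46 [ 477.3 -128.    16.9]
 low 8 [ 509.  -135.1   19.6]
 low 81 [ 544.  -203.6   14.4]
 low 59 [ 468.8 -204.7   17.2]
 low 15 [ 665.8 -322.4   15.7]
 low 98 [ 528.2 -278.6   13.9]
 low 9 [ 663.4 -350.8   17.3]
 low 59 [ 453.8 -281.4   16.4]
 low 25 [ 598.1 -374.5   18.1]
 low 7 [ 450.2 -300.    15.6]
 low 116 [ 512.3 -352.9   13.9]
 low 56 [ 444.6 -349.9   15.9]
 low 9 [ 404.6 -353.7   14.3]
 low 6 [ 478.  -392.1   14.2]
 low 8 [ 401.2 -372.1   11.8]
```

View pics/crop0.png

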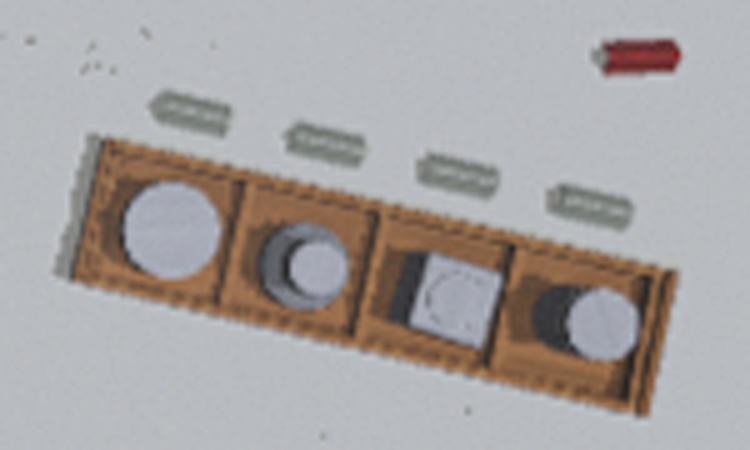

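The crop confirms the order from the left: short, necked, square (its disc shows), tall. The four grey cards stand behind them, and the red one at top right is a decoy. I'll grip across the row, above the rack walls, and use the mean of the two cameras' positions.

```bash
cat > job.py <<'E'
import numpy as np
from rig import bot
from scipy.spatial.transform import Rotation as R
E0,EY=np.array([572.3,199.0]),0.063      # empty rack
FY=-0.206
# name: x, y, grasp yaw, tcp z, opening on approach, target y in the empty rack
C=dict(tall=(451.4,-335.7,FY,58,70,.114),short=(495.1,-112,FY,51,76,-.114),
       square=(462.1,-261.5,-.287,56,70,.038),necked=(477.8,-187.8,FY,67,70,-.038))
def q(t):
    c,s=np.cos(t),np.sin(t)
    return R.from_matrix([[-s,c,0],[c,s,0],[0,0,-1]]).as_quat(scalar_first=True)
def transfer(n,up=190):
    x,y,t,z,op,ty=C[n]; ty*=1000
    tx,tyw=E0+[-np.sin(EY)*ty,np.cos(EY)*ty]
    bot.move_gripper(op,40); bot.move_to([x,y,up],q(t))
    hit=bot.servo_line([x,y,z],speed=120,until_force=12)
    if hit: print("hit",bot.read_state()["ee_pos"]); return
    bot.move_gripper(15,40); s=bot.read_state(); print(n,"grip",s["grip_width"],s["grip_force"],s["ee_pos"])
    bot.servo_line([x,y,up],speed=120); print(" lifted",bot.read_state()["grip_width"])
    bot.move_to([tx,tyw,up],q(EY)); bot.servo_line([tx,tyw,z+8],speed=120)
    print(" touch",bot.servo_line([tx,tyw,z-2],speed=20,until_force=5),bot.read_state()["ee_pos"])
    bot.move_gripper(op); bot.servo_line([tx,tyw,up],speed=120)
    print(" clock",bot.read_state()["clock"])
E
python3 - <<'E'
from job import *; from vis import *
print("reach",bot.tip_reach)
transfer("tall")
for n in("top","scene"): c=bot.read_camera(n); np.savez(n+"1.npz",**c); cv2.imwrite(f"pics/{n}1.png",cv2.convertScaleAbs(c["image"],alpha=1.6))
E
```

```text
reach 19.0
tall grip 35.897736317282224 39.9133962392807 [ 451.61777446 -335.85368167   58.58411607]
 lifted 35.82967413176855
 touch True [565.28125412 312.8865537   58.57422568]
 clock 12.0833
```

View pics/scene1.png

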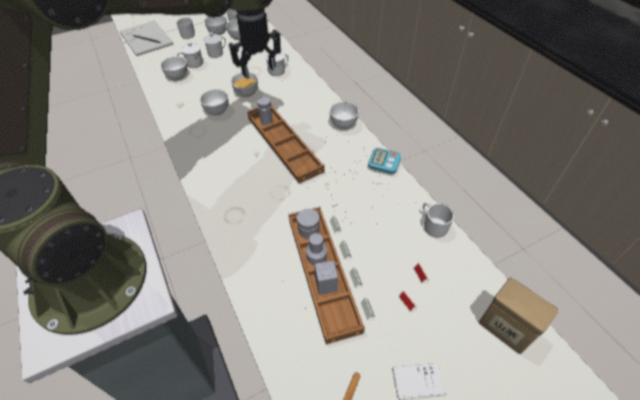

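The tall canister stands upright in the left end pocket of the empty rack, at (265,110). I'll move the others the same way.

Run:
```python
from job import *; from vis import *
for n in("square","necked","short"):
    transfer(n)
    if bot.read_state()["grip_width"]<60: break
bot.move_to([480,-250,250],q(-.2))
for n in("top","scene"): 
    c=bot.read_camera(n); W=cloud(c); Z=W[...,2]
    inb=(W[...,0]>500)&(W[...,0]<640)&(W[...,1]>30)&(W[...,1]<360)
    for p in comps(W,inb&(Z>45)&(Z<120),20):
        zt=np.percentile(p[:,2],90); t=p[p[:,2]>zt-6]; x,y=rect(t)[:2]; d=np.array([x,y])-E0
        print(n,"ztop",round(zt,1),"rack xy",np.round([d@[np.cos(EY),np.sin(EY)],d@[-np.sin(EY),np.cos(EY)]],1))
    if n=="top": cv2.imwrite("pics/top2.png",cv2.convertScaleAbs(cv2.resize(c["image"][170:240,170:330],(800,350),interpolation=2),alpha=1.8))
```

```text
square grip 41.43237832663864 41.216638684272766 [ 462.39258794 -261.68208657   56.59265133]
 lifted 41.39660457459205
 touch True [570.09181402 237.01989324  56.54575531]
 clock 22.5167
necked grip 29.29473726617 40.046579109330196 [ 477.92914886 -187.86829827   67.39294496]
 lifted 29.14279709553402
 touch True [574.6137229  161.11215289  67.30458012]
 clock 31.6667
short grip 49.59650161963437 40.82189977169037 [ 495.39507061 -112.10648305   51.71540184]
 lifted 49.286200145310325
 touch True [579.60345515  85.23123967  51.76126459]
 clock 40.175
top ztop 62.5 rack xy [  -0.4 -113.6]
top ztop 76.0 rack xy [ 0.9 38.5]
top ztop 89.0 rack xy [  0.5 114.8]
top ztop 83.3 rack xy [ -0.  -37.2]
scene ztop 61.9 rack xy [  -7.7 -116. ]
```

View pics/top2.png

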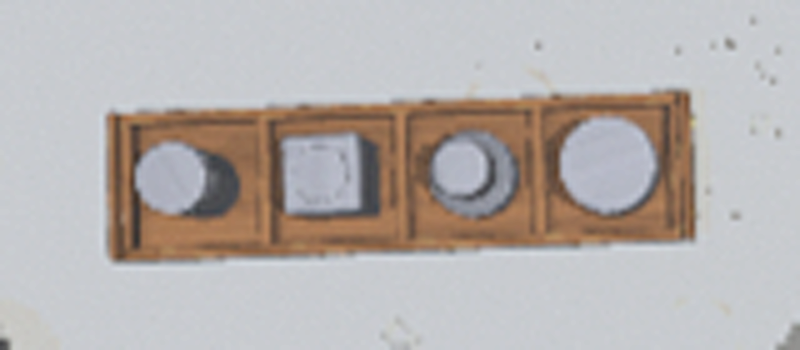

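From left to right, the crop shows tall, square, necked and short, all upright and centred in their pockets. That is the reverse order, so I'm handing in.

```bash
python3 -c "
from rig import bot
bot.dwell(0.5); print(bot.finish_job())"
```

```text
the job is handed in; nothing more can be done
None
```

I moved all four canisters into the empty rack in reverse order (tall, square, necked, short from the left). In the last top view each was upright and within about 1 mm of its pocket centre. I handed the job in after about 40 s of robot time, but no verdict came back.

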